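Tip the sorted stones into the sample tub

ROBOT

A 7-joint arm with a two-finger parallel gripper is mounted at the origin on the work surface. World frame = base frame: x ahead of the robot, y to its left, z up, the work surface at z = 0. Lengths are in mm, angles in rad, forces in N, time in s.
With the tool pointing down it reaches from about 425 to 950 mm from the base axis. Payload 4.7 kg.
Tool frame: the origin (TCP) lies on the centre line of the jaws, within the pads' length; the fingertips stand 17 mm ahead of it and the grasp point (between the pads) lies 2 mm behind it; z points along the fingers, y is the line along which they close (so a half turn about z gives the same grasp; the last joint's range is limited). The gripper opens to 85 mm and grips with 20 to 120 N. Pads are 22 mm wide; open, the fingers measure 114 mm over their backs; the gripper's body (76 mm by 85 mm) begins 54 mm behind the grasp point. The pads swing forward as they close: fully open they stand 13 mm farther back than shut.
Start: joints at [-1.339, 0.469, -0.049, 1.532, 0.024, 1.141, -0.082], TCP at [174.009, 652.202, 248.335] pointing down, gripper open.
Joint ranges: [-2.59, 2.59], [-0.33, 1.99], [-1.39, 1.29], [0.1, 2.45], [-1.04, 4.18], [0.21, 1.99], [-2.66, 2.66]. Speed limits (rad/s): [2.57, 2.57, 3.14, 3.14, 3.14, 3.14, 3.14].

INTERFACE

Orientations are given as a unit quaternion [w, x, y, z].
In Python, from plant import manip, imaging gives the robot as it stands.
- The arm moves only by the shell command python3 -m pendant 'ROWS' [FORCE]. ROWS is JSON, a list that holds one entry, the list of rows, each a list of 7 numbers: the shift along the tool's x, y, z normalised to -1 to 1, where 1 is 1 m, then the turn, a rotation vector about the tool's x, y, z normalised to -1 to 1, where 1 is pi rad, then the opening, from 0 (shut) to 1 (fully open). A call has 1 to 8 rows; each row is the pose to reach, as a shift and turn from the pose commanded when the call began, along the tool's axes at that moment, turning the shorter way round; what a row does not reach only later rows make up. A row lasts 1/12 s, in which the tool goes at most 41.7 mm and 7.16 degrees, less where a joint would pass 70% of its speed; a pose out of reach is approached as far as the arm can. A call with a number of a shift or a turn outside -1 to 1 is refused whole. A call with a gripper value outside its range is refused whole. The fingers move at their own pace and stop on an object; FORCE is the grip in N (left out, the last holds). Time passes only in rows, so rows that repeat a pose let the fingers close. It gives the time, the measured TCP pose, the force, the opening and the grip force at its end, in the units of the state.
- manip.get_state(): the state, without advancing time (a new reading comes with each control period).
- imaging.snapshot(name): name is "scene" or "side" or "wrist"; returns a dict with "image" (384x512x3 uint8, red, green, blue), "z_map" (384x512 float32, mm along the optical axis (not along the pixel's ray), 0 where there is no reading), "mtx" (3x3 intrinsics, pixels), "cam_to_world" (4x4, takes a point from camera to world coordinates). Camera axes: x right, y down, z forward; pixel columns grow to the right and rows downward; lengths in mm; the calibration is good to about 2 mm. The wrist camera is an equidistant fisheye: a pixel r from the principal point sees the ray r / f radians off the axis. A picture is of the moment at which its call begins.
- manip.sign_off(): hands the job in; it is judged then, once.
The state is a dict: "time_s": time; "joint_positions": joint angles; "qd": joint speeds; "tau": joint torques, N m; "tcp_pos": TCP position; "tcp_rot": TCP orientation; "contact_force": force on the tool from outside, world axes, zero at the start; "torque": the same for the moment, N m; "finger_gap": opening from 0.0 (shut) to 1.0 (fully open); "gripper_force": force on a finger pad.
Only numpy, scipy, OpenCV 4.12 (cv2) and the standard library are available. Lean on these libraries where they do the work, as an engineer would, in place of code of your own. Each camera call takes 0.05 s, during which the arm holds its last target. There are 200 camera calls.

TASK

Turn both hold-down clips of the sorting tray fully open, to their end stops. Then lift the rear of the tray, where it has a bar, so that it tips on its hinge and all five stones slide off into the white tub, and lower the empty tray back down flat, gently: do not fling it up or let it drop. Leave the paper roll, the pipette-tip box and the marker where they are.

Things in the scene. Friction and masses are not known exactly. Their poses are not given: they have to be found in the camera images.
- stand: Fixed aluminium stand carrying the tipping tray. Origin on the table under the tray; place and yaw vary. Its +x is the pouring direction (tub side, roughly the robot's left); the lifting bar is on its -x side; z up. Side rails 92 mm either side of the middle, tops 81 mm high. A round post 24 mm thick, 118 mm high carries each clip, at x -10 mm, y +114 mm (left) and -114 mm (right).
- tray (a joint): Tilt of the white plastic tray about the hinge (point tray_hinge). 0 = flat; grows as the rear bar is lifted; stop at 0.95 rad. No spring: the tray (0.35 kg) falls back by its own weight when not held up. Stones start to slide between about 0.4 and 0.7 rad, differing each time, and may need more.
- tray_hinge (a point): Middle of the tray's hinge axis, which is horizontal along the stand's y, at stand x +70 mm, 86 mm above the table. The tray is 180 mm long, 170 mm wide over its side flanges; flat, its floor top lies 94 mm and its wall and flange tops 118 mm above the table. Walls at the rear and both sides; the front (pouring) end is open.
- tray_bar (a point): Middle of the lifting bar behind the tray: round steel, 10 mm thick, along the stand's y, 110 mm clear between its two end arms, 35 mm clear of the tray's rear wall, free above and below. At rest 100 mm above the table, 195 mm behind and 14 mm above the hinge axis; it swings up in an arc. Some 3 N lift it. Closed fingers pointing forward and down at 45 degrees can push it up from below.
- tray_lip (a point): Middle of the tray floor's open front edge, at rest at stand x +95 mm, 94 mm above the table.
- clip_left (a joint): Turn of the hold-down clip on the stand's +y side, about a vertical axis. 0 = closed: its steel tongue (14 mm wide, reaching 40 mm from the axis) points to the stand's -y, over the tray's flange, and blocks the tray. Opens counterclockwise seen from above to a hard stop at 1.4 rad, tongue along the stand's +x. Starts between 0 and 0.25. Stays where left (friction 0.06 N m).
- clip_right (a joint): The mirror image on the stand's -y side: 0 = closed, tongue to the stand's +y over the flange; opens clockwise seen from above to a hard stop at 1.4 rad, tongue along the stand's +x. Starts between 0 and 0.25. Stays where left.
- clip_left_grip (a point): On the left clip's turning axis, 145 mm above the table, in its thumb grip: an upright black bar 46 mm long, 13 mm thick, from 125 to 153 mm above the table, lying along the tongue. The point's own y runs along the bar, x across it; at 0 turn they match the stand's axes.
- clip_right_grip (a point): The same on the right clip's axis: own y along the thumb bar, x across it; at 0 turn they match the stand's axes.
- stone0: A loose grey stone, 30 x 24 x 20 mm, about 20 to 30 g; origin in the middle of its underside (it may turn over as it slides). It starts flat on the tray floor.
- stone1: A loose grey stone, 28 x 26 x 18 mm, about 20 to 30 g; origin in the middle of its underside (it may turn over as it slides). It starts flat on the tray floor.
- stone2: A loose grey stone, 32 x 22 x 20 mm, about 20 to 30 g; origin in the middle of its underside (it may turn over as it slides). It starts flat on the tray floor.
- stone3: A loose grey stone, 26 x 24 x 22 mm, about 20 to 30 g; origin in the middle of its underside (it may turn over as it slides). It starts flat on the tray floor.
- stone4: A loose grey stone, 30 x 26 x 22 mm, about 20 to 30 g; origin in the middle of its underside (it may turn over as it slides). It starts flat on the tray floor.
- tub: White open tub standing loose on the table under the tray's open front end, 160 mm (x) by 220 mm (y), 60 mm high, walls 4 mm, 0.6 kg. Origin in the middle of its underside, about 142 mm in front of the stand's origin; axes as the stand's, give or take a few degrees.
- roll: White paper roll standing on end, 104 mm across, 100 mm high, loose: leave it. Origin in the middle of its underside.
- tipbox: Blue box of pipette tips, 85 x 115 x 69 mm, loose: leave it. Origin in the middle of its underside.
- marker: Black marker pen with a red cap, 148 mm long (x), 13 mm thick, lying loose: leave it. Origin under the black shaft's middle.

How it is judged:
By the outcome, as a careful person would: the job done as asked, in the order asked, and still so for the second after the job is handed in, with the robot touching nothing.
It also fails if it takes over 61 s, if anything falls off the work surface, if the arm or the gripper's body presses on something with over 40 N, if the wrist force passes 120 N, or if a joint passes its speed limit or range.

## Working session

There is one attempt and no reset: what is moved stays moved. The work goes in short steps, Python scripts to look and compute and a shell command to move; the robot and the scene stay as the last step left them, time stands still between calls to the robot, and variables do not carry over. Pictures are saved under pics/ and viewed, at most 10 in all, crops included, and the job is handed in when it is done.

```bash
ls; mkdir -p pics
python3 - <<'E'
from plant import manip, imaging
import cv2,numpy as np
s=manip.get_state();print(s)
ims=[]
for n in("scene","side"):
    d=imaging.snapshot(n);np.savez(f"pics/{n}.npz",**d)
    ims.append(d["image"]);print(n,d["mtx"].round(1).tolist(),d["cam_to_world"].round(3).tolist())
    cv2.imwrite(f"pics/{n}0.png",cv2.resize(d["image"][:,:,::-1],(800,600)))
E
```

```text
pics
{'time_s': 0.0, 'joint_positions': array([-1.33893239,  0.4694516 , -0.04858243,  1.53367371,  0.02410862,
        1.1410155 , -0.08229365]), 'qd': array([ 9.55188641e-04, -1.42511648e-03, -4.15853766e-07, -3.03993258e-04,
       -1.47966291e-03, -2.24688545e-03,  1.68931099e-04]), 'tau': array([-8.53529446e-05, -5.10324848e+01, -4.68096114e-02, -2.37699634e+01,
        1.06769250e-02,  7.58713548e-03, -9.06998849e-06]), 'tcp_pos': array([173.8846184 , 651.65307188, 247.26307075]), 'tcp_rot': array([-8.49074756e-05,  1.29997958e-01,  9.91513776e-01, -9.77434321e-04]), 'contact_force': array([ 0.56481073, -0.48551605,  0.25113396]), 'torque': array([ 0.00368195,  0.00215436, -0.03409598]), 'gripper_force': 0.0, 'finger_gap': 0.9975625533436588}
scene [[356.5, 0.0, 256.4], [0.0, 356.5, 192.4], [0.0, 0.0, 1.0]] [[0.214, 0.83, -0.515, 1105.607], [0.977, -0.188, 0.103, -110.232], [-0.012, -0.525, -0.851, 980.0], [0.0, 0.0, 0.0, 1.0]]
side [[362.1, 0.0, 257.0], [0.0, 362.1, 198.7], [0.0, 0.0, 1.0]] [[0.945, -0.195, 0.263, 297.404], [-0.327, -0.6, 0.73, -849.245], [0.015, -0.776, -0.631, 811.837], [0.0, 0.0, 0.0, 1.0]]
```

View pics/scene0.png

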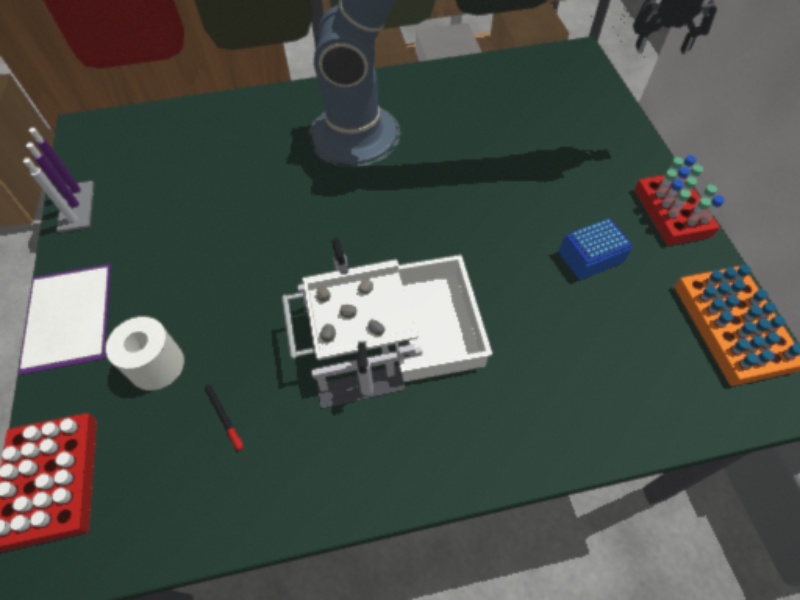

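View pics/side0.png

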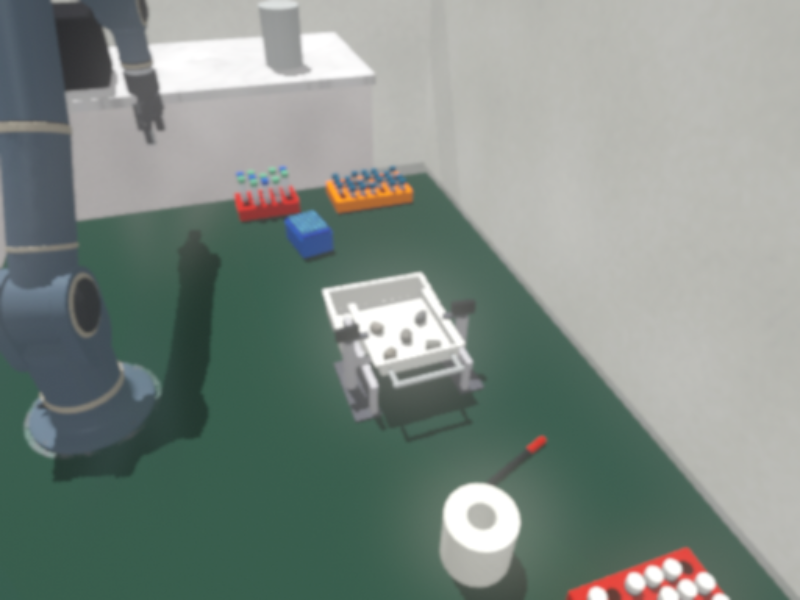

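Scene view (800x600 scale): the tray is at about (355,310) and pours to the right, towards world +y. The left clip is at (340,255), the right clip at (363,360) and the bar at (292,325). The tub is at (440,315), the roll at (145,352), the marker at (225,418) and the tip box at (596,248). The side view agrees: clips at (348,335) and (462,308), bar at (428,375).

```bash
cat > h.py <<'E'
import numpy as np,cv2
from scipy.spatial.transform import Rotation as R
def cloud(d):
    z=d["z_map"];K=d["mtx"];v,u=np.mgrid[:z.shape[0],:z.shape[1]]
    P=np.stack([(u-K[0,2])/K[0,0]*z,(v-K[1,2])/K[1,1]*z,z],-1)
    T=d["cam_to_world"];W=P@T[:3,:3].T+T[:3,3];W[z==0]=np.nan
    return W
E
python3 - <<'E'
from h import *
for n in("scene","side"):
    d=dict(np.load(f"pics/{n}.npz"));W=cloud(d);im=d["image"].astype(int)
    m=(im.max(-1)<70)&(W[...,2]>122)&(W[...,2]<160)&(W[...,0]>300)&(W[...,0]<900)&(abs(W[...,1])<400)
    k,lab=cv2.connectedComponents(m.astype(np.uint8),connectivity=8)
    for i in range(1,k):
        p=W[lab==i]
        if len(p)<8: continue
        t=p[p[:,2]>146]
        if len(t)<4: t=p
        r=cv2.minAreaRect(t[:,:2].astype(np.float32))
        print(n,len(p),len(t),t.mean(0).round(1),p[:,2].min().round(),p[:,2].max().round(),r)
    # white tops 112..124
    m=(im.min(-1)>110)&(W[...,2]>112)&(W[...,2]<124)&(W[...,0]>300)&(W[...,0]<900)&(abs(W[...,1])<400)
    p=W[m][:,:2].astype(np.float32);print("flange",len(p),cv2.minAreaRect(p))
    # bar
    m=(W[...,2]>85)&(W[...,2]<112)&(W[...,0]>300)&(W[...,0]<900)&(abs(W[...,1])<400)
    k,lab=cv2.connectedComponents(m.astype(np.uint8))
    for i in range(1,k):
        p=W[lab==i]
        if len(p)>15: print("mid",len(p),p.mean(0).round(1),[np.round(x,1) for x in cv2.minAreaRect(p[:,:2].astype(np.float32))[:2]],cv2.minAreaRect(p[:,:2].astype(np.float32))[2])
    for nm,lo,hi in(("tub",50,66),("roll",92,106)):
        pass
E
```

```text
scene 89 63 [ 466.8 -100.5  153.4] 125.0 157.0 ((465.434814453125, -100.25586700439453), (44.28082275390625, 12.749016761779785), 6.451995849609375)
scene 97 77 [696.2 -97.1 153.5] 124.0 157.0 ((693.208251953125, -96.77484130859375), (10.536155700683594, 43.89967346191406), 80.09152221679688)
flange 838 ((596.2083129882812, -83.49656677246094), (210.91461181640625, 179.28782653808594), 0.8468536734580994)
mid 2270 [568.3 -78.9  96.8] [array([569.3, -80.7]), array([134.4, 174.1])] 1.0080946683883667
mid 218 [ 583.7 -205.8  104.8] [array([ 580.7, -196.5]), array([132.2,  43.4])] 0.7196158766746521
mid 90 [665.8 -16.2  94.9] [array([664.1, -16.5]), array([27.9, 35.1])] 1.0262458324432373
mid 29 [700.5 -96.3  97.3] [array([699.1, -97.3]), array([23.6, 10.6])] 84.13313293457031
flange 756 ((576.837890625, -83.79012298583984), (182.2744598388672, 246.43417358398438), 89.94013214111328)
mid 1395 [585.4 -70.9  96.5] [array([583.4, -74. ]), array([136.9, 167.4])] 0.7125168442726135
mid 32 [486.8 -16.1  95.1] [array([488.1, -17.1]), array([26.2, 21.8])] 74.97620391845703
mid 52 [ 689.6 -103.9   98.2] [array([ 690.7, -103.6]), array([12.1, 22.9])] 69.91354370117188
mid 62 [ 463.8 -107.8   99. ] [array([ 463. , -107.1]), array([11. , 23.1])] 73.08935546875
mid 512 [ 577.4 -188.2  101.8] [array([ 577.5, -192.4]), array([ 64. , 151.8])] 83.71975708007812
```

```bash
cat >> h.py <<'E'
def rel(x,y,z,yaw,pitch=0):
    """row for a TCP goal (mm); yaw deg of tool y; pitch deg: tips swung from down about tool y"""
    from plant import manip
    s=manip.get_state();w,a,b,c=s["tcp_rot"];R0=R.from_quat([a,b,c,w])
    t=np.radians(yaw);ty=np.array([np.cos(t),np.sin(t),0]);tz=np.array([0,0,-1.])
    G=R.from_matrix(np.stack([np.cross(ty,tz),ty,tz],1))*R.from_rotvec([0,np.radians(pitch),0])
    d=R0.inv().apply(np.array([x,y,z])-s["tcp_pos"])/1000
    print("shift",d.round(4),"turn",((R0.inv()*G).as_rotvec()/np.pi).round(4),"dist",np.linalg.norm(d).round(3))
def st():
    from plant import manip
    s=manip.get_state()
    m=R.from_quat(np.roll(s["tcp_rot"],-1)).as_matrix()
    print(round(s["time_s"],2),"tcp",s["tcp_pos"].round(1),"yaw",np.degrees(np.arctan2(m[1,1],m[0,1])).round(1),"z",m[:,2].round(2),"F",s["contact_force"].round(1),"T",s["torque"].round(2),"gap",round(s["finger_gap"],3),round(s["gripper_force"],1),"q",s["joint_positions"].round(2))
E
python3 -c "
from h import *
rel(480,300,260,20);rel(465.4,-100.3,230,-83.5)"
```

```text
shift [-0.3864 -0.2609 -0.0121] turn [-5.000e-04  3.000e-04  3.059e-01] dist 0.466
shift [-0.4756 -0.6514  0.0185] turn [-1.000e-04  8.000e-04  8.809e-01] dist 0.807
```

```bash
r='[-0.386,-0.26,-0.012,0,0,0.306,0.5]'; python3 -m pendant '[[[-0.386,-0.26,-0.012,0,0,0.306,0.5],[-0.386,-0.26,-0.012,0,0,0.306,0.5],[-0.386,-0.26,-0.012,0,0,0.306,0.5],[-0.386,-0.26,-0.012,0,0,0.306,0.5],[-0.386,-0.26,-0.012,0,0,0.306,0.5],[-0.386,-0.26,-0.012,0,0,0.306,0.5],[-0.386,-0.26,-0.012,0,0,0.306,0.5],[-0.386,-0.26,-0.012,0,0,0.306,0.5]]]' 20; python3 -c "
from h import *
st();rel(465.4,-100.3,220,-83.5)"
```

```text
time_s: 0.77
tcp_pos: [393.8, 399.1, 256.7]
tcp_rot: [-0.0, 0.576, 0.817, -0.0]
contact_force: [0.5, 0.7, 0.4]
finger_gap: 0.498
gripper_force: 0.0
0.77 tcp [393.8 399.1 256.7] yaw 19.7 z [-0. -0. -1.] F [0.5 0.7 0.4] T [ 0.03 -0.11 -0.06] gap 0.498 0.0 q [-1.06  0.27  0.24  1.81 -0.07  1.07 -0.45]
shift [-0.4944 -0.1006  0.0368] turn [-1.000e-04  1.000e-04  5.732e-01] dist 0.506
```

```bash
python3 -m pendant '[[[-0.494,-0.1,0.037,0,0,0.573,0.5],[-0.494,-0.1,0.037,0,0,0.573,0.5],[-0.494,-0.1,0.037,0,0,0.573,0.5],[-0.494,-0.1,0.037,0,0,0.573,0.5],[-0.494,-0.1,0.037,0,0,0.573,0.5],[-0.494,-0.1,0.037,0,0,0.573,0.5],[-0.494,-0.1,0.037,0,0,0.573,0.5],[-0.494,-0.1,0.037,0,0,0.573,0.5]]]'; python3 -c "
from h import *
st();rel(465.4,-100.3,220,-83.5)"
```

```text
time_s: 1.43
tcp_pos: [441.9, 70.3, 232.3]
tcp_rot: [-0.0, 0.897, 0.441, 0.0]
contact_force: [1.8, -0.5, 1.0]
finger_gap: 0.498
gripper_force: 0.0
1.43 tcp [441.9  70.3 232.3] yaw -37.6 z [-0.  0. -1.] F [ 1.8 -0.5  1. ] T [ 0.05 -0.1  -0.06] gap 0.498 0.0 q [-0.77  0.11  0.57  2.09 -0.07  0.96 -0.82]
shift [-0.1208  0.1228  0.0122] turn [-2.000e-04 -1.000e-04  2.547e-01] dist 0.173
```

```bash
python3 -m pendant '[[[-0.121,0.123,0.012,0,0,0.255,0.5],[-0.121,0.123,0.012,0,0,0.255,0.5],[-0.121,0.123,0.012,0,0,0.255,0.5],[-0.121,0.123,0.012,0,0,0.255,0.5],[-0.121,0.123,0.012,0,0,0.255,0.5],[-0.121,0.123,0.012,0,0,0.255,0.5],[-0.121,0.123,0.012,0,0,0.255,0.5],[-0.121,0.123,0.012,0,0,0.255,0.5]]]'
python3 - <<'E'
from h import *
from plant import imaging
st();rel(465.4,-100.3,149,-83.5)
d=imaging.snapshot("wrist");cv2.imwrite("pics/w1.png",d["image"][:,:,::-1])
E
```

```text
time_s: 2.1
tcp_pos: [466.5, -98.8, 220.1]
tcp_rot: [0.0, 0.998, 0.058, -0.0]
contact_force: [0.3, 0.8, -0.3]
finger_gap: 0.504
gripper_force: 0.0
2.1 tcp [466.5 -98.8 220.1] yaw -83.3 z [-0. -0. -1.] F [ 0.3  0.8 -0.3] T [-0.02 -0.04  0.01] gap 0.504 0.0 q [-0.58  0.21  0.81  2.06 -0.19  0.95 -1.12]
shift [-0.0012  0.0013  0.0711] turn [0.     0.0003 0.001 ] dist 0.071
```

View pics/w1.png

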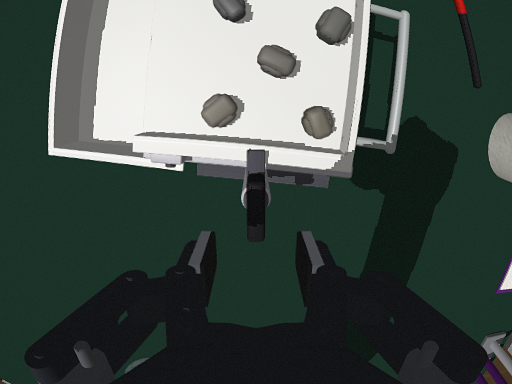

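The wrist view shows the thumb bar upright at (256,205), centred between the fingers at (205,270) and (312,270).

```bash
python3 -m pendant '[[[-0.001,0.001,0.035,0,0,0,0.5],[-0.001,0.001,0.071,0,0,0,0.5],[-0.001,0.001,0.071,0,0,0,0.5],[-0.001,0.001,0.071,0,0,0,0],[-0.001,0.001,0.071,0,0,0,0],[-0.001,0.001,0.071,0,0,0,0],[-0.001,0.001,0.071,0,0,0,0],[-0.001,0.001,0.071,0,0,0,0]]]' 25; python3 -c "
from h import *
st()"
```

```text
time_s: 2.82
tcp_pos: [467.0, -99.0, 151.2]
tcp_rot: [-0.001, 0.998, 0.06, 0.002]
contact_force: [-1.4, 3.3, 7.5]
finger_gap: 0.143
gripper_force: 29.5
2.82 tcp [467.  -99.  151.2] yaw -83.2 z [ 0.  0. -1.] F [-1.4  3.3  7.5] T [ 0.49  0.41 -0.  ] gap 0.143 29.5 q [-0.5   0.33  0.76  2.13 -0.32  0.8  -0.99]
```

```bash
python3 -m pendant '[[[0,0,0,0,0,-0.038,0],[0,0,0,0,0,-0.076,0],[0,0,0,0,0,-0.114,0],[0,0,0,0,0,-0.152,0],[0,0,0,0,0,-0.19,0],[0,0,0,0,0,-0.228,0],[0,0,0,0,0,-0.266,0],[0,0,0,0,0,-0.3,0]]]'; python3 -c "
from h import *
st()"
```

```text
time_s: 3.48
tcp_pos: [466.3, -97.7, 151.2]
tcp_rot: [-0.001, 0.861, 0.509, 0.001]
contact_force: [-3.5, 6.6, 8.7]
finger_gap: 0.143
gripper_force: 29.8
3.48 tcp [466.3 -97.7 151.2] yaw -28.8 z [ 0.  0. -1.] F [-3.5  6.6  8.7] T [ 1.38  0.81 -0.14] gap 0.143 29.8 q [-0.32  0.29  0.53  2.12 -0.21  0.78 -0.17]
```

```bash
python3 -m pendant '[[[0,0,0,0,0,-0.03,0],[0,0,0,0,0,-0.06,0],[0,0,0,0,0,-0.09,0],[0,0,0,0,0,-0.105,0],[0,0,0,0,0,-0.115,0],[0,0,0,0,0,-0.115,0]]]'; python3 -c "
from h import *
st()"; python3 -m pendant '[[[0,0,0,0,0,-0.01,0],[0,0,0,0,0,-0.015,0],[0,0,0,0,0,-0.015,0]]]'; python3 -c "
from h import *
st()"
```

```text
time_s: 3.98
tcp_pos: [465.8, -97.5, 151.2]
tcp_rot: [-0.002, 0.757, 0.653, 0.001]
contact_force: [-4.4, 6.7, 10.8]
finger_gap: 0.141
gripper_force: 30.1
3.98 tcp [465.8 -97.5 151.2] yaw -8.5 z [-0.  0. -1.] F [-4.4  6.7 10.8] T [ 1.54  1.01 -0.26] gap 0.141 30.1 q [-0.26  0.28  0.45  2.12 -0.18  0.78  0.15]
time_s: 4.23
tcp_pos: [465.7, -97.5, 151.2]
tcp_rot: [-0.002, 0.743, 0.669, 0.002]
contact_force: [-4.7, 7.0, 10.2]
finger_gap: 0.148
gripper_force: 43.6
4.23 tcp [465.7 -97.5 151.2] yaw -6.0 z [ 0.    0.01 -1.  ] F [-4.7  7.  10.2] T [ 1.62  1.01 -1.08] gap 0.148 43.6 q [-0.25  0.28  0.44  2.12 -0.17  0.78  0.19]
```

Stop reached: the moment jumped to 1.1 N m. Next, release and move over to the right clip.

```bash
python3 -m pendant '[[[0,0,0,0,0,0.005,0.3],[0,0,0,0,0,0.005,0.5],[0,0,0,0,0,0.005,0.5],[0,0,-0.03,0,0,0.005,0.5],[0,0,-0.07,0,0,0.005,0.5],[0,0,-0.07,0,0,0.005,0.5]]]'; python3 -c "
from h import *
st();rel(693.5,-97,222,80)"
```

```text
time_s: 4.73
tcp_pos: [470.2, -101.1, 225.6]
tcp_rot: [0.005, 0.747, 0.664, 0.004]
contact_force: [1.7, -0.3, 0.8]
finger_gap: 0.501
gripper_force: 0.0
4.73 tcp [ 470.2 -101.1  225.6] yaw -6.7 z [ 0.01 -0.   -1.  ] F [ 1.7 -0.3  0.8] T [ 0.03 -0.12 -0.01] gap 0.501 0.0 q [-0.29  0.17  0.47  2.04 -0.1   0.94  0.12]
shift [0.0303 0.2212 0.0064] turn [ 0.0034  0.003  -0.4819] dist 0.223
```

```bash
python3 -m pendant '[[[0.03,0.221,0.006,0,0,-0.482,0.5],[0.03,0.221,0.006,0,0,-0.482,0.5],[0.03,0.221,0.006,0,0,-0.482,0.5],[0.03,0.221,0.006,0,0,-0.482,0.5],[0.03,0.221,0.006,0,0,-0.482,0.5],[0.03,0.221,0.006,0,0,-0.482,0.5],[0.03,0.221,0.006,0,0,-0.482,0.5],[0.03,0.221,0.006,0,0,-0.482,0.5]]]' 25; python3 -c "
from h import *
st();rel(693.5,-97,222,80)"
```

```text
time_s: 5.4
tcp_pos: [690.3, -96.0, 212.3]
tcp_rot: [0.0, 0.334, 0.943, -0.0]
contact_force: [-0.2, -0.4, 0.1]
finger_gap: 0.5
gripper_force: 0.0
5.4 tcp [690.3 -96.  212.3] yaw 51.0 z [-0. -0. -1.] F [-0.2 -0.4  0.1] T [-0.01  0.04  0.01] gap 0.5 0.0 q [-0.08  0.54  0.23  1.53 -0.13  1.09  1.07]
shift [-0.0031  0.0012 -0.0097] turn [-3.000e-04  1.000e-04 -1.613e-01] dist 0.01
```

```bash
python3 -m pendant '[[[-0.003,0.001,0,0,0,-0.161,0.5],[-0.003,0.001,0,0,0,-0.161,0.5],[-0.003,0.001,0,0,0,-0.161,0.5],[-0.003,0.001,0,0,0,-0.161,0.5],[-0.003,0.001,0,0,0,-0.161,0.5],[-0.003,0.001,0,0,0,-0.161,0.5]]]' 25
python3 - <<'E'
from h import *
from plant import imaging
st();rel(693.5,-97,150,80)
d=imaging.snapshot("wrist");cv2.imwrite("pics/w2.png",d["image"][:,:,::-1])
E
```

```text
time_s: 5.9
tcp_pos: [692.0, -97.3, 213.3]
tcp_rot: [0.0, 0.093, 0.996, -0.0]
contact_force: [1.2, 0.5, -0.2]
finger_gap: 0.501
gripper_force: 0.0
5.9 tcp [692.  -97.3 213.3] yaw 79.4 z [ 0. -0. -1.] F [ 1.2  0.5 -0.2] T [ 0.02 -0.02 -0.01] gap 0.501 0.0 q [ 0.    0.53  0.12  1.52 -0.07  1.1   1.52]
shift [-0.0014  0.0006  0.0633] turn [-0.      0.0001 -0.0035] dist 0.063
```

View pics/w2.png

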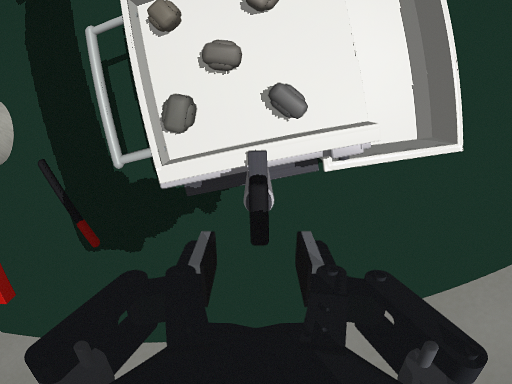

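The right thumb bar, at (258,210), is centred between the fingers. Next: descend, grip and turn clockwise.

```bash
python3 -m pendant '[[[-0.001,0.001,0.03,0,0,-0.003,0.5],[-0.001,0.001,0.063,0,0,-0.003,0.5],[-0.001,0.001,0.063,0,0,-0.003,0.5],[-0.001,0.001,0.063,0,0,-0.003,0],[-0.001,0.001,0.063,0,0,-0.003,0],[-0.001,0.001,0.063,0,0,-0.003,0],[-0.001,0.001,0.063,0,0,-0.003,0],[-0.001,0.001,0.063,0,0,-0.003,0]]]' 25; python3 -c "
from h import *
st()"; python3 -m pendant '[[[0,0,0,0,0,0.038,0],[0,0,0,0,0,0.076,0],[0,0,0,0,0,0.114,0],[0,0,0,0,0,0.152,0],[0,0,0,0,0,0.19,0],[0,0,0,0,0,0.228,0],[0,0,0,0,0,0.266,0],[0,0,0,0,0,0.3,0]]]'; python3 -c "
from h import *
st()"
```

```text
time_s: 6.62
tcp_pos: [694.4, -95.7, 152.7]
tcp_rot: [0.002, 0.086, 0.996, 0.0]
contact_force: [-0.1, 1.0, 2.4]
finger_gap: 0.145
gripper_force: 30.2
6.62 tcp [694.4 -95.7 152.7] yaw 80.1 z [ 0.  0. -1.] F [-0.1  1.   2.4] T [ 0.17 -0.06 -0.  ] gap 0.145 30.2 q [ 0.01  0.59  0.11  1.57 -0.07  0.98  1.53]
time_s: 7.28
tcp_pos: [693.8, -96.5, 152.6]
tcp_rot: [0.001, 0.532, 0.847, 0.0]
contact_force: [-1.0, -0.7, 3.7]
finger_gap: 0.144
gripper_force: 30.4
7.28 tcp [693.8 -96.5 152.6] yaw 25.8 z [ 0. -0. -1.] F [-1.  -0.7  3.7] T [-0.08  0.38  0.1 ] gap 0.144 30.4 q [-0.15  0.61  0.34  1.58 -0.23  0.99  0.71]
```

```bash
python3 -m pendant '[[[0,0,0,0,0,0.03,0],[0,0,0,0,0,0.06,0],[0,0,0,0,0,0.08,0],[0,0,0,0,0,0.09,0],[0,0,0,0,0,0.095,0],[0,0,0,0,0,0.095,0]]]'; python3 -c "
from h import *
st()"; python3 -m pendant '[[[0,0,0,0,0,0.005,0],[0,0,0,0,0,0.01,0],[0,0,0,0,0,0.01,0]]]'; python3 -c "
from h import *
st()"
```

```text
time_s: 7.78
tcp_pos: [693.5, -96.6, 152.7]
tcp_rot: [0.001, 0.649, 0.761, 0.0]
contact_force: [-2.1, -0.8, 4.3]
finger_gap: 0.145
gripper_force: 34.8
7.78 tcp [693.5 -96.6 152.7] yaw 9.1 z [ 0. -0. -1.] F [-2.1 -0.8  4.3] T [-0.08  0.5   0.66] gap 0.145 34.8 q [-0.2   0.62  0.42  1.58 -0.28  1.    0.46]
time_s: 8.03
tcp_pos: [693.5, -96.6, 152.7]
tcp_rot: [0.001, 0.66, 0.751, -0.0]
contact_force: [-1.3, -1.6, 5.1]
finger_gap: 0.142
gripper_force: 46.1
8.03 tcp [693.5 -96.6 152.7] yaw 7.4 z [ 0. -0. -1.] F [-1.3 -1.6  5.1] T [-0.14  0.56  1.06] gap 0.142 46.1 q [-0.2   0.62  0.42  1.58 -0.29  1.    0.44]
```

```bash
python3 -m pendant '[[[0,0,0,0,0,-0.005,0.3],[0,0,0,0,0,-0.005,0.5],[0,0,0,0,0,-0.005,0.5],[0,0,-0.03,0,0,-0.005,0.5],[0,0,-0.07,0,0,-0.005,0.5],[0,0,-0.11,0,0,-0.005,0.3],[0,0,-0.14,0,0,-0.005,0.0],[0,0,-0.14,0,0,-0.005,0.0]]]'
python3 - <<'E'
from h import *
from plant import imaging
st();rel(582.5,-310,270,0.85,45)
d=imaging.snapshot("scene");W=cloud(d);im=d["image"].astype(int)
m=(W[...,2]>92)&(W[...,2]<110)&(W[...,1]<-300)&(W[...,1]>-800)&(im.min(-1)>120);print("roll",np.nanmean(W[m],0),m.sum())
m=(im.max(-1)<75)&(W[...,2]>146)&(W[...,2]<160)&(W[...,0]>400)&(W[...,0]<760)&(W[...,1]>-140)&(W[...,1]<-50)
k,lab=cv2.connectedComponents(m.astype(np.uint8))
for i in range(1,k):
    p=W[lab==i]
    if len(p)>8: print(len(p),cv2.minAreaRect(p[:,:2].astype(np.float32)))
E
```

```text
time_s: 8.7
tcp_pos: [696.2, -97.1, 298.8]
tcp_rot: [0.005, 0.656, 0.755, 0.004]
contact_force: [1.2, -0.5, -0.3]
finger_gap: 0.082
gripper_force: 0.0
8.7 tcp [696.2 -97.1 298.8] yaw 8.1 z [ 0.01 -0.   -1.  ] F [ 1.2 -0.5 -0.3] T [-0.05 -0.05  0.05] gap 0.082 0.0 q [-0.22  0.5   0.46  1.43 -0.23  1.25  0.4 ]
shift [-0.1947 -0.1428  0.0274] turn [-0.0117  0.2503  0.0397] dist 0.243
roll [ 545.36768305 -488.01126084  100.82375943] 916
93 ((692.4406127929688, -96.8885498046875), (13.265390396118164, 44.65217590332031), 11.9957857131958)
```

```bash
python3 -m pendant '[[[-0.195,-0.143,0.027,-0.012,0.25,0.04,0],[-0.195,-0.143,0.027,-0.012,0.25,0.04,0],[-0.195,-0.143,0.027,-0.012,0.25,0.04,0],[-0.195,-0.143,0.027,-0.012,0.25,0.04,0],[-0.195,-0.143,0.027,-0.012,0.25,0.04,0],[-0.195,-0.143,0.027,-0.012,0.25,0.04,0],[-0.195,-0.143,0.027,-0.012,0.25,0.04,0],[-0.195,-0.143,0.027,-0.012,0.25,0.04,0]]]'; python3 -c "
from h import *
st();rel(582.5,-310,250,0.85,45);rel(582,-290,170,0.85,45)"
```

```text
time_s: 9.42
tcp_pos: [574.8, -315.0, 258.0]
tcp_rot: [-0.279, 0.655, 0.65, 0.264]
contact_force: [0.9, 1.0, -0.9]
finger_gap: 0.001
gripper_force: 0.0
9.42 tcp [ 574.8 -315.   258. ] yaw 0.1 z [-0.02  0.71 -0.7 ] F [ 0.9  1.  -0.9] T [-0.68 -0.   -0.01] gap 0.001 0.0 q [ 0.48  0.72  0.34  1.33 -0.73  1.77  0.9 ]
shift [-0.002   0.0078  0.0091] turn [-0.0021 -0.0012 -0.0078] dist 0.012
shift [-0.0447  0.0092  0.0796] turn [-0.0021 -0.0012 -0.0078] dist 0.092
```

```bash
python3 -m pendant '[[[-0.02,0.004,0.04,-0.002,0,-0.006,0],[-0.045,0.009,0.08,-0.002,0,-0.006,0],[-0.045,0.009,0.08,-0.002,0,-0.006,0],[-0.045,0.009,0.08,-0.002,0,-0.006,0],[-0.045,0.009,0.08,-0.002,0,-0.006,0]]]'; python3 -c "
from h import *
st();rel(581.5,-239,74,0.85,45)"
```

```text
time_s: 9.83
tcp_pos: [587.2, -283.4, 175.9]
tcp_rot: [-0.272, 0.644, 0.662, 0.269]
contact_force: [0.5, -0.2, 0.2]
finger_gap: -0.002
gripper_force: 0.0
9.83 tcp [ 587.2 -283.4  175.9] yaw 1.4 z [-0.01  0.71 -0.71] F [ 0.5 -0.2  0.2] T [-0.74 -0.01 -0.04] gap -0.002 0.0 q [ 0.45  0.77  0.31  1.43 -0.75  1.62  0.99]
shift [-0.0406 -0.0051  0.1035] turn [-0.0011 -0.0002  0.0035] dist 0.111
```

```bash
python3 -m pendant '[[[-0.014,-0.002,0.035,-0.001,0,0.003,0],[-0.027,-0.003,0.07,-0.001,0,0.003,0],[-0.04,-0.005,0.103,-0.001,0,0.003,0],[-0.04,-0.005,0.103,-0.001,0,0.003,0],[-0.04,-0.005,0.103,-0.001,0,0.003,0]]]'
python3 - <<'E'
from h import *
from plant import imaging
st();rel(581.5,-235,78,0.85,45)
d=imaging.snapshot("side");i=d["image"][120:320,150:400,::-1];cv2.imwrite("pics/s1.png",cv2.resize(i,None,fx=3,fy=3))
E
```

```text
time_s: 10.25
tcp_pos: [581.6, -239.8, 75.3]
tcp_rot: [-0.272, 0.648, 0.658, 0.269]
contact_force: [-0.1, -0.9, 1.4]
finger_gap: -0.002
gripper_force: 0.0
10.25 tcp [ 581.6 -239.8   75.3] yaw 0.9 z [-0.01  0.71 -0.71] F [-0.1 -0.9  1.4] T [-0.81  0.02  0.01] gap -0.002 0.0 q [ 0.41  0.84  0.28  1.56 -0.8   1.44  1.07]
shift [ 0.0053 -0.0001  0.0015] turn [ 0.0002 -0.0002  0.0003] dist 0.006
```

View pics/s1.png

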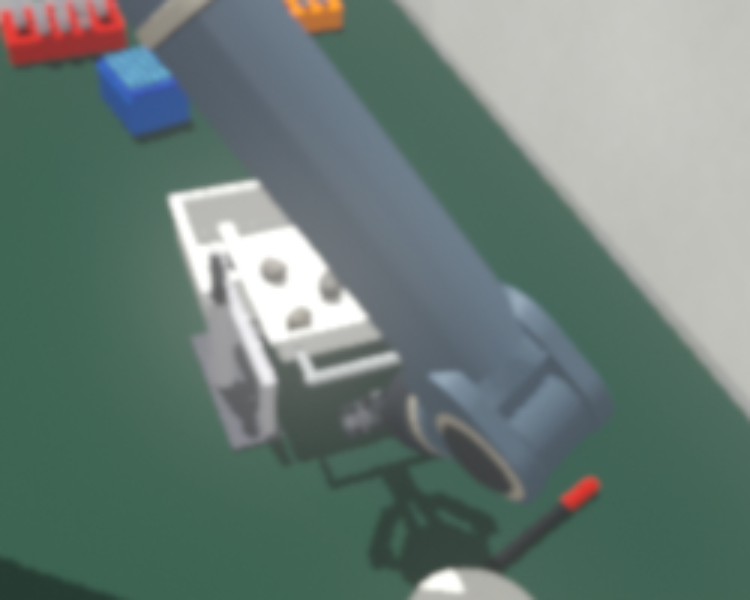

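```bash
python3 -c "
import numpy as np
for t in np.arange(0,.93,.05):
    c,s=np.cos(t),np.sin(t);f=-195*c+14*s+195;u=195*s+14*c-14
    print(round(t,2),'f %.1f u %.1f dx %.1f dz %.1f'%(f,u,(f+u)/2**.5,(f-u)/2**.5))
"; python3 -m pendant '[[[0.004,0,0.001,0,0,0,0],[0.008,0,0.001,0,0,0,0],[0.012,0,0.001,0,0,0,0],[0.014,0,0.001,0,0,0,0],[0.016,0,0.001,0,0,0,0],[0.018,0,0.001,0,0,0,0]]]'; python3 -c "
from h import *
st()"
```

```text
0.0 f 0.0 u 0.0 dx 0.0 dz 0.0
0.05 f 0.9 u 9.7 dx 7.5 dz -6.2
0.1 f 2.4 u 19.4 dx 15.4 dz -12.0
0.15 f 4.3 u 29.0 dx 23.5 dz -17.5
0.2 f 6.7 u 38.5 dx 31.9 dz -22.5
0.25 f 9.5 u 47.8 dx 40.5 dz -27.1
0.3 f 12.8 u 57.0 dx 49.4 dz -31.2
0.35 f 16.6 u 66.0 dx 58.4 dz -34.9
0.4 f 20.8 u 74.8 dx 67.7 dz -38.2
0.45 f 25.5 u 83.4 dx 77.0 dz -41.0
0.5 f 30.6 u 91.8 dx 86.5 dz -43.3
0.55 f 36.1 u 99.9 dx 96.1 dz -45.1
0.6 f 42.0 u 107.7 dx 105.8 dz -46.5
0.65 f 48.2 u 115.2 dx 115.5 dz -47.3
0.7 f 54.9 u 122.3 dx 125.3 dz -47.7
0.75 f 61.9 u 129.2 dx 135.1 dz -47.6
0.8 f 69.2 u 135.6 dx 144.8 dz -47.0
0.85 f 76.8 u 141.7 dx 154.5 dz -45.9
0.9 f 84.8 u 147.5 dx 164.2 dz -44.3
time_s: 10.8
tcp_pos: [580.9, -226.4, 86.5]
tcp_rot: [-0.272, 0.649, 0.658, 0.269]
contact_force: [-0.6, -0.8, 0.3]
finger_gap: -0.002
gripper_force: 0.0
10.8 tcp [ 580.9 -226.4   86.5] yaw 0.8 z [-0.01  0.71 -0.71] F [-0.6 -0.8  0.3] T [-0.72 -0.03 -0.01] gap -0.002 0.0 q [ 0.4   0.82  0.28  1.58 -0.8   1.44  1.06]
```

```bash
python3 -m pendant '[[[0.002,0,0,0,0,0,0],[0.004,0,0,0,0,0,0],[0.004,0,0,0,0,0,0]]]'|grep -A1 -E "pos|force"; python3 -m pendant '[[[0.002,0,0,0,0,0,0],[0.004,0,0,0,0,0,0],[0.004,0,0,0,0,0,0]]]'|grep -E "pos|force"
```

```text
tcp_pos: [580.7, -223.5, 88.8]
tcp_rot: [-0.272, 0.649, 0.658, 0.269]
contact_force: [0.1, -0.5, 0.4]
finger_gap: 0.005
gripper_force: 0.0
tcp_pos: [580.6, -223.2, 91.2]
contact_force: [0.4, -5.2, -1.8]
gripper_force: 2.3
```

```bash
python3 -m pendant '[[[0.002,0,-0.002,0,0,0,0],[0.004,0,-0.003,0,0,0,0],[0.006,0,-0.005,0,0,0,0],[0.008,0,-0.006,0,0,0,0],[0.010,0,-0.008,0,0,0,0],[0.012,0,-0.009,0,0,0,0],[0.014,0,-0.011,0,0,0,0],[0.015,0,-0.012,0,0,0,0]]]'|grep -E "pos|force"
python3 - <<'E'
from h import *
from plant import imaging
st()
d=imaging.snapshot("side");i=d["image"][120:320,150:400,::-1];cv2.imwrite("pics/s2.png",cv2.resize(i,None,fx=3,fy=3))
d=imaging.snapshot("scene");W=cloud(d);im=d["image"].astype(int)
m=(W[...,2]>108)&(W[...,2]<200)&(W[...,0]>480)&(W[...,0]<670)&(W[...,1]>-190)&(W[...,1]<-40)&(im.min(-1)>140)
p=W[m];print(len(p),p[:,2].max(), p[np.argsort(-p[:,2])[:5]].round())
E
```

```text
tcp_pos: [580.6, -221.0, 110.5]
contact_force: [0.6, -5.7, -1.1]
gripper_force: 2.3
11.97 tcp [ 580.6 -221.   110.5] yaw 0.7 z [-0.01  0.7  -0.71] F [ 0.6 -5.7 -1.1] T [-1.68 -0.09 -0.06] gap -0.001 2.3 q [ 0.39  0.78  0.29  1.59 -0.8   1.45  1.03]
1293 139.41469764616954 [[ 508. -163.  139.]
 [ 649. -163.  139.]
 [ 598. -164.  138.]
 [ 614. -166.  138.]
 [ 655. -161.  138.]]
```

View pics/s2.png

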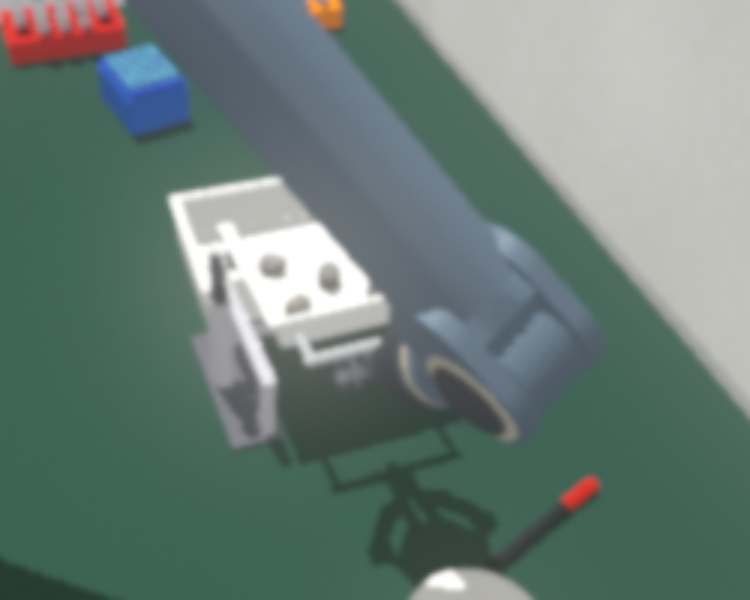

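Tray rises on the fingers (bar at (345,350)), with the stones still in place. Continuing along the arc.

```bash
python3 -m pendant '[[[0.003,0,-0.002,0,0,0,0],[0.006,0,-0.004,0,0,0,0],[0.009,0,-0.006,0,0,0,0],[0.012,0,-0.008,0,0,0,0],[0.015,0,-0.01,0,0,0,0],[0.018,0,-0.012,0,0,0,0],[0.021,0,-0.013,0,0,0,0],[0.025,0,-0.015,0,0,0,0]]]'|grep -E "pos|force"; python3 -m pendant '[[[0.003,0,-0.002,0,0,0,0],[0.006,0,-0.004,0,0,0,0],[0.01,0,-0.005,0,0,0,0],[0.013,0,-0.006,0,0,0,0],[0.017,0,-0.008,0,0,0,0],[0.02,0,-0.009,0,0,0,0],[0.024,0,-0.01,0,0,0,0],[0.027,0,-0.011,0,0,0,0]]]'|grep -E "pos|force";  python3 - <<'E'
from h import *
from plant import imaging
st()
d=imaging.snapshot("side");i=d["image"][100:300,150:400,::-1]
e=imaging.snapshot("scene");j=e["image"][120:280,150:350,::-1]
cv2.imwrite("pics/s3.png",np.hstack([cv2.resize(i,(400,320)),cv2.resize(j,(400,320))]))
E
```

```text
tcp_pos: [580.2, -212.4, 138.8]
contact_force: [0.0, -3.3, -0.5]
gripper_force: 1.8
tcp_pos: [580.3, -199.8, 166.2]
contact_force: [-0.5, -2.4, -1.3]
gripper_force: 1.2
13.4 tcp [ 580.3 -199.8  166.2] yaw 0.8 z [-0.01  0.71 -0.71] F [-0.5 -2.4 -1.3] T [-1.23  0.02  0.09] gap 0.0 1.2 q [ 0.36  0.7   0.29  1.59 -0.79  1.5   0.97]
```

View pics/s3.png

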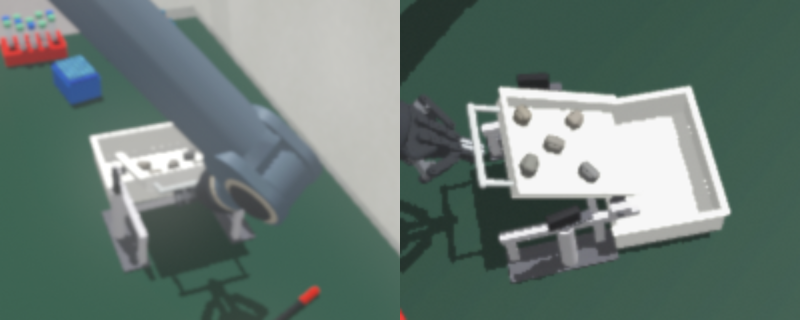

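Left panel: tray tipped about 0.4 rad, forearm clear of it. Right panel: five stones still on the tray, around (555,145), and both clips along the pour direction at (533,80) and (563,220).

```bash
python3 -m pendant '[[[0.003,0,-0.001,0,0,0,0],[0.007,0,-0.002,0,0,0,0],[0.01,0,-0.003,0,0,0,0],[0.014,0,-0.004,0,0,0,0],[0.018,0,-0.005,0,0,0,0],[0.021,0,-0.006,0,0,0,0],[0.025,0,-0.007,0,0,0,0],[0.028,0,-0.007,0,0,0,0]]]'|grep -E "pos|force"; python3 -m pendant '[[[0.003,0,0,0,0,0,0],[0.007,0,-0.001,0,0,0,0],[0.011,0,-0.001,0,0,0,0],[0.014,0,-0.002,0,0,0,0],[0.018,0,-0.002,0,0,0,0],[0.022,0,-0.002,0,0,0,0],[0.025,0,-0.002,0,0,0,0],[0.029,0,-0.002,0,0,0,0]]]'|grep -E "pos|force"; python3 -m pendant '[[[0.003,0,0,0,0,0,0],[0.007,0,0,0,0,0,0],[0.011,0,0.001,0,0,0,0],[0.014,0,0.001,0,0,0,0],[0.018,0,0.001,0,0,0,0],[0.022,0,0.001,0,0,0,0],[0.025,0,0.002,0,0,0,0],[0.025,0,0.002,0,0,0,0]]]'|grep -E "pos|force";  python3 - <<'E'
from h import *
from plant import imaging
st()
d=imaging.snapshot("side");i=d["image"][80:280,150:400,::-1]
e=imaging.snapshot("scene");j=e["image"][120:280,150:350,::-1]
cv2.imwrite("pics/s4.png",np.hstack([cv2.resize(i,(400,320)),cv2.resize(j,(400,320))]))
E
```

```text
tcp_pos: [580.2, -184.9, 191.0]
contact_force: [0.5, -2.0, -0.8]
gripper_force: 0.9
tcp_pos: [579.8, -166.2, 212.7]
contact_force: [0.3, -1.7, 0.5]
gripper_force: 0.6
tcp_pos: [579.6, -146.4, 229.3]
contact_force: [0.3, -0.4, -0.4]
gripper_force: 0.3
15.5 tcp [ 579.6 -146.4  229.3] yaw 0.9 z [-0.01  0.71 -0.71] F [ 0.3 -0.4 -0.4] T [-0.86  0.03  0.04] gap -0.001 0.3 q [ 0.29  0.58  0.29  1.63 -0.79  1.51  0.86]
```

View pics/s4.png

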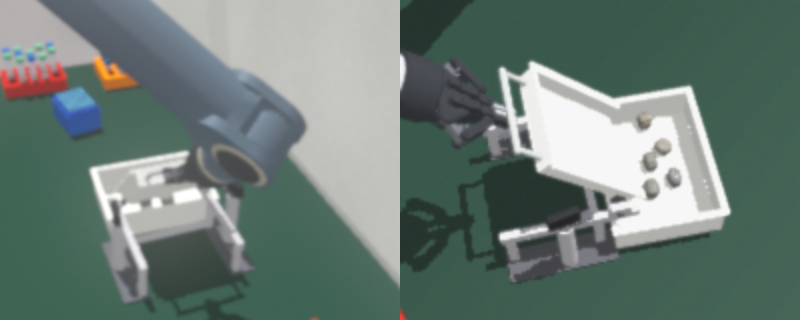

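All five stones appear in the tub in the right panel, at (645,120), (663,146), (650,160), (652,187) and (675,177). I'll check their heights.

Run:
```python
from h import *
from plant import imaging
d=imaging.snapshot("scene");W=cloud(d);im=d["image"].astype(int);b=im.max(-1)
m=(b<150)&(b>50)&(im.max(-1)-im.min(-1)<30)&(W[...,0]>460)&(W[...,0]<700)&(W[...,1]>-20)&(W[...,1]<125)&(W[...,2]>10)
k,lab=cv2.connectedComponents(m.astype(np.uint8))
for i in range(1,k):
    p=W[lab==i]
    if len(p)>8: print(len(p),np.median(p,0).round(),p[:,2].max().round())
```

```text
24 [497.  59.  24.] 32.0
17 [551.  76.  17.] 25.0
23 [574.  49.  23.] 29.0
26 [608.  79.  21.] 26.0
26 [620.  40.  24.] 29.0
17 [655. -14.  95.] 101.0
18 [674. -10.  84.] 93.0
```

All stones are on the tub floor (z about 17–24). Lowering along the reverse arc.

```bash
python3 -m pendant '[[[-0.002,0,0,0,0,0,0],[-0.006,0,0,0,0,0,0],[-0.01,0,0,0,0,0,0],[-0.013,0,-0.001,0,0,0,0],[-0.016,0,-0.001,0,0,0,0],[-0.019,0,-0.001,0,0,0,0],[-0.022,0,-0.002,0,0,0,0],[-0.025,0,-0.002,0,0,0,0]]]'|grep -E "pos|force"; python3 -m pendant '[[[-0.003,0,0,0,0,0,0],[-0.007,0,0,0,0,0,0],[-0.011,0,0,0,0,0,0],[-0.014,0,0,0,0,0,0],[-0.018,0,0.001,0,0,0,0],[-0.022,0,0.001,0,0,0,0],[-0.025,0,0.002,0,0,0,0],[-0.029,0,0.002,0,0,0,0]]]'|grep -E "pos|force"; python3 -m pendant '[[[-0.003,0,0.001,0,0,0,0],[-0.007,0,0.001,0,0,0,0],[-0.01,0,0.002,0,0,0,0],[-0.014,0,0.003,0,0,0,0],[-0.018,0,0.004,0,0,0,0],[-0.021,0,0.005,0,0,0,0],[-0.025,0,0.006,0,0,0,0],[-0.028,0,0.007,0,0,0,0]]]'|grep -E "pos|force"; python3 -c "
from h import *
st()"
```

```text
tcp_pos: [579.8, -166.7, 212.2]
contact_force: [0.5, -0.2, -0.4]
gripper_force: 0.4
tcp_pos: [580.1, -185.5, 190.3]
contact_force: [0.4, 0.0, -0.1]
gripper_force: 0.4
tcp_pos: [580.4, -200.6, 165.3]
contact_force: [0.8, -1.0, -0.3]
gripper_force: 0.7
17.65 tcp [ 580.4 -200.6  165.3] yaw 0.8 z [-0.01  0.71 -0.71] F [ 0.8 -1.  -0.3] T [-0.99 -0.01 -0.  ] gap 0.0 0.7 q [ 0.36  0.7   0.29  1.59 -0.79  1.5   0.97]
```

```bash
python3 -m pendant '[[[-0.003,0,0.001,0,0,0,0],[-0.007,0,0.002,0,0,0,0],[-0.01,0,0.003,0,0,0,0],[-0.014,0,0.005,0,0,0,0],[-0.017,0,0.006,0,0,0,0],[-0.021,0,0.008,0,0,0,0],[-0.024,0,0.01,0,0,0,0],[-0.027,0,0.011,0,0,0,0]]]'|grep -E "pos|force"; python3 -m pendant '[[[-0.003,0,0.001,0,0,0,0],[-0.006,0,0.003,0,0,0,0],[-0.009,0,0.005,0,0,0,0],[-0.012,0,0.007,0,0,0,0],[-0.015,0,0.009,0,0,0,0],[-0.018,0,0.011,0,0,0,0],[-0.021,0,0.013,0,0,0,0],[-0.025,0,0.015,0,0,0,0]]]'|grep -E "pos|force"; python3 -m pendant '[[[-0.002,0,0.001,0,0,0,0],[-0.004,0,0.003,0,0,0,0],[-0.006,0,0.004,0,0,0,0],[-0.008,0,0.005,0,0,0,0],[-0.009,0,0.007,0,0,0,0],[-0.011,0,0.008,0,0,0,0],[-0.013,0,0.009,0,0,0,0],[-0.014,0,0.010,0,0,0,0]]]'|grep -E "pos|force"; python3 -m pendant '[[[-0.001,0,0.001,0,0,0,0],[-0.002,0,0.002,0,0,0,0],[-0.003,0,0.002,0,0,0,0],[-0.004,0,0.003,0,0,0,0],[-0.005,0,0.004,0,0,0,0],[-0.006,0,0.004,0,0,0,0],[-0.007,0,0.004,0,0,0,0],[-0.008,0,0.004,0,0,0,0]]]'|grep -E "pos|force"; python3 -c "
from h import *
st();rel(581,-245,72,.85,45)"
```

```text
tcp_pos: [580.5, -211.8, 138.4]
contact_force: [-0.3, 0.5, -0.6]
gripper_force: 0.5
tcp_pos: [580.6, -218.8, 110.4]
contact_force: [-0.2, -2.2, -1.3]
gripper_force: 0.9
tcp_pos: [580.6, -221.0, 93.3]
contact_force: [-0.9, -2.0, -0.8]
gripper_force: 0.9
tcp_pos: [580.9, -224.1, 85.3]
contact_force: [-0.4, 0.6, 0.7]
gripper_force: 0.0
20.32 tcp [ 580.9 -224.1   85.3] yaw 0.8 z [-0.01  0.71 -0.71] F [-0.4  0.6  0.7] T [-0.74 -0.    0.01] gap -0.002 0.0 q [ 0.4   0.82  0.28  1.58 -0.8   1.43  1.06]
shift [-0.0242 -0.0002 -0.0054] turn [ 0.0003 -0.0003  0.0001] dist 0.025
```

Tray down and fingers free. Retracting the way I came in.

```bash
python3 -m pendant '[[[-0.012,0,-0.003,0,0,0,0],[-0.024,0,-0.005,0,0,0,0],[-0.024,0,-0.005,0,0,0,0],[-0.01,0,-0.04,0,0,0,0],[0.003,0,-0.075,0,0,0,0],[0.017,0,-0.11,0,0,0,0],[0.04,0,-0.135,0,0,0,0],[0.06,0,-0.16,0,0,0,0]]]'|grep -E "pos|force"; python3 -m pendant '[[[0.02,0,-0.03,0,0,0,0],[0.04,0,-0.06,0,0,0,0],[0.06,0,-0.08,0,0,0,0],[0.06,0,-0.08,0,0,0,0],[0.06,0,-0.08,0,0,0,0]]]'|grep -E "pos|force"
python3 - <<'E'
from h import *
from plant import imaging
st()
d=imaging.snapshot("side");i=d["image"][80:320,150:450,::-1]
e=imaging.snapshot("scene");j=e["image"][120:320,50:350,::-1];W=cloud(e)
cv2.imwrite("pics/s5.png",np.hstack([cv2.resize(i,(400,320)),cv2.resize(j,(400,267))[:320] if 0 else cv2.resize(j,(400,320))]))
m=(e["image"].min(-1)>140)&(abs(W[...,0]-580)<70)&(abs(W[...,1]+172)<12)&(W[...,2]>85);print(np.nanpercentile(W[m][:,2],[5,50,95]))
im=e["image"].astype(int)
for s,x in(("L",465),("R",693)):
    m=(im.max(-1)<75)&(W[...,2]>146)&(W[...,2]<160)&(abs(W[...,0]-x)<35)&(abs(W[...,1]+98)<40)
    print(s,m.sum(),m.sum()>5 and cv2.minAreaRect(W[m][:,:2].astype(np.float32)))
m=(W[...,2]>92)&(W[...,2]<110)&(W[...,1]<-400)&(W[...,1]>-800)&(im.min(-1)>120);print("roll",np.nanmean(W[m],0),m.sum())
E
```

```text
tcp_pos: [581.2, -296.6, 242.3]
contact_force: [0.8, 0.2, -0.8]
gripper_force: 0.0
tcp_pos: [581.8, -310.2, 341.3]
contact_force: [-0.3, -0.7, -0.5]
gripper_force: 0.0
21.4 tcp [ 581.8 -310.2  341.3] yaw 0.8 z [-0.01  0.71 -0.71] F [-0.3 -0.7 -0.5] T [-0.8  -0.01  0.01] gap 0.002 0.0 q [ 0.47  0.65  0.34  1.24 -0.74  1.87  0.83]
[ 93.35623932 103.66833309 120.97862366]
L 74 ((464.8810119628906, -101.37614440917969), (44.35999298095703, 13.568252563476562), 84.38887786865234)
R 92 ((692.3206176757812, -96.45681762695312), (13.57217025756836, 43.92597579956055), 7.565378665924072)
roll [ 554.96045279 -483.43523649  100.74608051] 893
```

View pics/s5.png

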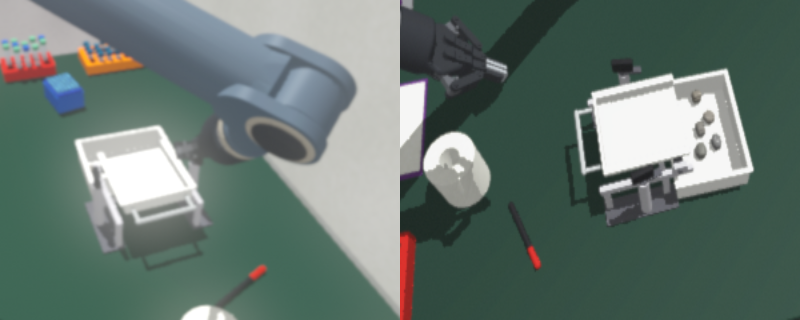

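Tray flat and empty, the stones in the tub near (703,125), both clips open, marker in place at (525,235). One check that the roll, marker and tip box haven't moved, then hand in.

Run:
```python
from h import *
from plant import imaging,manip
for e in(dict(np.load("pics/scene.npz")),imaging.snapshot("scene")):
    W=cloud(e);im=e["image"].astype(int)
    for n,m in(("roll",(W[...,2]>90)&(W[...,2]<110)&(W[...,1]<-400)&(W[...,1]>-600)&(abs(W[...,0]-560)<100)),
      ("box",(im[...,2]-im[...,0]>40)&(W[...,2]>55)&(W[...,2]<80)&(W[...,1]<450)),
      ("cap",(im[...,0]>110)&(im[...,1]<70)&(W[...,2]<25)&(W[...,1]>-420)&(W[...,1]<-250))):
        print(n,m.sum(),[np.round(x,1) for x in cv2.minAreaRect(W[m][:,:2].astype(np.float32))])
```

```text
roll 916 [array([ 551.9, -484.3]), array([103.5, 103. ]), np.float64(19.0)]
box 515 [array([499.1, 415.2]), array([82.7, 87. ]), np.float64(11.0)]
cap 69 [array([ 734. , -342.9]), array([41.9, 12. ]), np.float64(20.2)]
roll 917 [array([ 552.5, -484.3]), array([104.6, 102.7]), np.float64(51.7)]
box 515 [array([499.9, 413.8]), array([86. , 84.2]), np.float64(8.7)]
cap 74 [array([ 734.6, -342.8]), array([43.1, 12.3]), np.float64(20.9)]
```

```bash
python3 -c "
from plant import manip
print(manip.sign_off())"
```

```text
the job is handed in; nothing more can be done
None
```

The job is handed in at about 21.5 s: both clips are open at their end stops, all five stones are in the tub, the empty tray is back down flat, and the roll, tip box and marker are where they were.

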